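Put the tools back on their shadow tiles

TASK

Tidy the bench: put each of the four steel tools - the longer spanner, the shorter spanner, the tap wrench and the socket - back on the black shadow tile that shows its outline, so that it covers the outline. The spanners and the tap wrench lie flat along their outlines (either end first will do), and the socket stands upright, mouth up, on its disc.

Things in the scene. Friction and masses are not known exactly. Their poses are not given: they have to be found in the camera images.
- long_spanner_mid (a point): The LONGER double open-ended spanner: plain steel, 146 mm long, 10 mm thick, lying flat; straight shank 14 mm wide, an open jaw about 34 mm wide at each end (the same at both ends). The point is its centre, half-way up (5 mm); x along the shank, z up. Turning it end for end makes no difference.
- short_spanner_mid (a point): The SHORTER double open-ended spanner: plain steel, 96 mm long, 10 mm thick, lying flat; straight shank 11 mm wide, an open jaw about 24 mm wide at each end (the same at both ends). The point is its centre, half-way up (5 mm); x along the shank, z up. Turning it end for end makes no difference.
- tap_wrench_mid (a point): Tap wrench: a steel centre block 44 mm long (x), 28 mm wide (y) and 22 mm high with a dark square on top, and a round arm out of each end, ending in a thicker dark grip of 14 mm diameter, 134 mm long in all; it rests on the block. The point is the centre of the block, 11 mm up; x along the arms, z up. Turning it end for end makes no difference.
- socket_mid (a point): Plain steel socket, a cylinder 34 mm in diameter and 44 mm high standing upright, with a dark round mouth on top. The point is its centre, 22 mm up; z up.
- tile_long: A black plastic shadow tile, 160 x 56 mm and 6 mm thick, fixed to the bench and flat on top, with the flat white outline of the longer spanner (about 148 mm long) in its middle (nothing is recessed). Origin at the centre of its underside, straight below the centre of the outline; z up, x along the tile and along the outlined shank. All four tiles are alike but for the outline.
- tile_short: A black plastic shadow tile, 160 x 56 mm and 6 mm thick, fixed to the bench and flat on top, with the flat white outline of the shorter spanner (about 99 mm long) in its middle (nothing is recessed). Origin at the centre of its underside, straight below the centre of the outline; z up, x along the tile and along the outlined shank. All four tiles are alike but for the outline.
- tile_tap: A black plastic shadow tile, 160 x 56 mm and 6 mm thick, fixed to the bench and flat on top, with the flat white outline of the tap wrench (137 mm long, with a square block in the middle) in its middle (nothing is recessed). Origin at the centre of its underside, straight below the centre of the outline; z up, x along the tile and along the outlined arms. All four tiles are alike but for the outline.
- tile_socket: A black plastic shadow tile, 160 x 56 mm and 6 mm thick, fixed to the bench and flat on top, with the flat white outline of the standing socket, a single white disc 38 mm across in its middle (nothing is recessed). Origin at the centre of its underside, straight below the centre of the outline; z up, x along the tile. All four tiles are alike but for the outline.
There are look-alikes about, which are no part of the job. Leave any blue or yellow look-alike of the tile_short alone.

How it is judged:
At the end, for the whole second after the job is handed in: Each tool rests still on the tile with its outline, centre within 12 mm of the outline's centre and within 4 mm of its resting height; spanners and tap wrench along the outline within 0.2 rad (either end first), socket upright within 0.15 rad (horizontal distance between long_spanner_mid and tile_long below 0.012 m and z of long_spanner_mid in the frame of tile_long between 0.007 and 0.015 m and linear speed of each of long_spanner, short_spanner, tap_wrench, socket below 0.02 m/s and angle between the x axis of long_spanner_mid and the x axis of tile_long, either way round below 0.2 rad and horizontal distance between short_spanner_mid and tile_short below 0.012 m and z of short_spanner_mid in the frame of tile_short between 0.007 and 0.015 m and angle between the x axis of short_spanner_mid and the x axis of tile_short, either way round below 0.2 rad and horizontal distance between tap_wrench_mid and tile_tap below 0.012 m and z of tap_wrench_mid in the frame of tile_tap between 0.013 and 0.021 m and angle between the x axis of tap_wrench_mid and the x axis of tile_tap, either way round below 0.2 rad and horizontal distance between socket_mid and tile_socket below 0.012 m and z of socket_mid in the frame of tile_socket between 0.024 and 0.032 m and angle between socket_mid's own z axis and vertical below 0.15 rad); the robot touches nothing.
It also fails if it takes over 106 s, if anything falls off the work surface, if the arm or the gripper's body presses on something with over 40 N, if the wrist force passes 120 N, or if a joint passes its speed limit or range.

ROBOT

A 6-joint arm with a two-finger parallel gripper is mounted at the origin on the work surface. World frame = base frame: x ahead of the robot, y to its left, z up, the work surface at z = 0. Lengths are in m, angles in rad, forces in N, time in s.
With the tool pointing down it reaches from about 0.375 to 0.9 m from the base axis. Payload 3.1 kg.
Tool frame: the origin (TCP) lies midway between the tips of the shut fingers; the grasp point (between the pads) lies 19 mm behind it; z points along the fingers, y is the direction in which the jaws open and shut (so a half turn about z gives the same grasp; the last joint's range is limited). The gripper opens to 85 mm and grips with 20 to 120 N. Pads are 22 mm wide; open, the fingers measure 114 mm over their backs; the gripper's body (76 mm by 85 mm) begins 54 mm behind the grasp point. The pads swing forward as they close: fully open they stand 13 mm farther back than shut.
Start: joints at [-1.444, 0.527, 1.433, -0, 1.181, -0.178], TCP at [0.188, -0.596, 0.231] pointing down, gripper open.
Joint ranges: [-3.08, 3.08], [-0.75, 2.2], [0.22, 2.44], [-1.43, 4.57], [0, 2.65], [-2.85, 2.85]. Speed limits (rad/s): [2.79, 2.79, 3.14, 3.14, 3.14, 3.14].

INTERFACE

Orientations are given as a unit quaternion [x, y, z, w].
In Python, from station import manip gives the robot as it stands. The module is installed in compiled form; this text tells all that it offers.
- The arm moves only by the tool drive_tool, never from a script. Its argument "deltas" is one flat list of numbers, 4 for each row, row after row: the shift along the tool's x, y, z in cm, then the turn about the tool's z in degrees. A call has 1 to 12 rows; each row is the pose to reach, as a shift and turn from the pose measured when the call began, along the tool's axes at that moment; what a row does not reach only later rows make up. A row lasts 1/10 s, in which the tool goes at most 50 mm and 8.59 degrees, less where a joint would pass 70% of its speed; a pose out of reach is approached as far as the arm can. A call with a gripper value outside its range is refused whole. "hand" is the finger opening in cm, from 0 to 8.54, set as the call begins (left out, the last holds). The fingers move at their own pace and stop on an object; "squeeze" is the grip in N (left out, the last holds). Time passes only in rows, so rows that repeat a pose let the fingers close. It gives the time, the measured TCP pose, the force and the opening at its end, in the units of the state.
- manip.sense(): the state, without advancing time (a new reading comes with each control period).
- manip.snapshot(name): name is "scene" or "top" or "wrist"; returns a dict with "frame" (420x560x3 uint8, red, green, blue), "depth" (420x560 float32, m along the optical axis (not along the pixel's ray), 0 where there is no reading), "fx", "fy", "cx", "cy" (pixels), "R" (3x3) and "t" (3): a world point X has camera coordinates R X + t. Camera axes: x right, y down, z forward; pixel columns grow to the right and rows downward; lengths in m; the calibration is good to about 2 mm. A picture is of the moment at which its call begins.
- manip.sign_off(): hands the job in, once; it reports no verdict.
The state is a dict: "t": time; "q": joint angles; "qd": joint speeds; "tau": joint torques, N m; "tcp_pos": TCP position; "tool_rot": TCP orientation; "force": force on the tool from outside, world axes, zero at the start; "ft_torque": the same for the moment, N m; "finger_gap": opening from 0.0 (shut) to 1.0 (fully open).
Only numpy, scipy, OpenCV 4.12 (cv2) and the standard library are available. Lean on these libraries where they do the work, as an engineer would, in place of code of your own. Each camera call takes 0.05 s, during which the arm holds its last target.

## Working session

There is one attempt and no reset: what is moved stays moved. The work goes in short steps, Python scripts to look and compute and a tool call to move; the robot and the scene stay as the last step left them, time stands still between calls to the robot, and variables do not carry over. Pictures are saved under pics/ and viewed, and the job is handed in when it is done.

Besides the shell and the picture viewer there is one more tool, called after "Call:" by a JSON object that holds its "method" and its "body". drive_tool: Moves the arm, as the interface text tells. Its arguments: {"type":"object","properties":{"deltas":{"type":"array"},"hand":{"type":"number"},"squeeze":{"type":"number"}},"required":["deltas"]}

```bash
mkdir -p pics
python3 - <<'E'
from station import manip
import cv2,pickle
s=manip.sense();print({k:s[k] for k in('t','tcp_pos','tool_rot','force','finger_gap')})
for n in('scene','top','wrist'):
    d=manip.snapshot(n);pickle.dump(d,open(f'{n}0.pkl','wb'));cv2.imwrite(f'pics/{n}0.png',d['frame'][:,:,::-1])
    print(n,d['fx'],d['fy'],d['cx'],d['cy'],d['R'],d['t'])
E
```

```text
{'t': 0.0, 'tcp_pos': array([ 0.18810053, -0.59524726,  0.2303415 ]), 'tool_rot': array([ 9.88335734e-01,  1.52286735e-01,  2.98951616e-05, -1.10752885e-03]), 'force': array([ 0.3756013 , -0.43264907, -0.11630524]), 'finger_gap': 1.0030073972026026}
scene 419.14718780447697 419.14718780447697 283.30796962097605 206.71063858261016 [[ 0.74464082  0.66716885 -0.01989419]
 [ 0.42443558 -0.49630371 -0.7573223 ]
 [-0.51513541  0.55548929 -0.6527382 ]] [-0.36126406 -0.13017062  1.35046421]
top 455.6281738332194 455.6281738332194 276.77338569691625 209.79650536706046 [[-9.11473570e-04 -9.99814289e-01  1.92498484e-02]
 [-9.91881622e-01 -1.54393267e-03 -1.27155278e-01]
 [ 1.27161385e-01 -1.92094695e-02 -9.91696011e-01]] [0.05892904 0.46000021 1.31451251]
wrist 325.7461309598113 325.7461309598113 286.84084622230006 206.40312861706815 [[ 0.302007   -0.95330469 -0.00138965]
 [-0.91933865 -0.29163159  0.26413533]
 [-0.25220671 -0.07849316 -0.96448463]] [-0.62253156 -0.03412217  0.3782592 ]
```

View pics/top0.png

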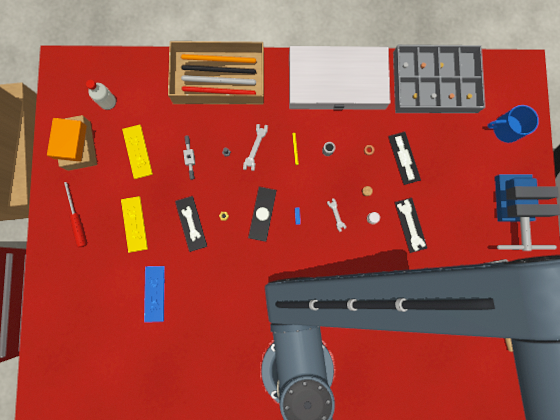

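View pics/scene0.png

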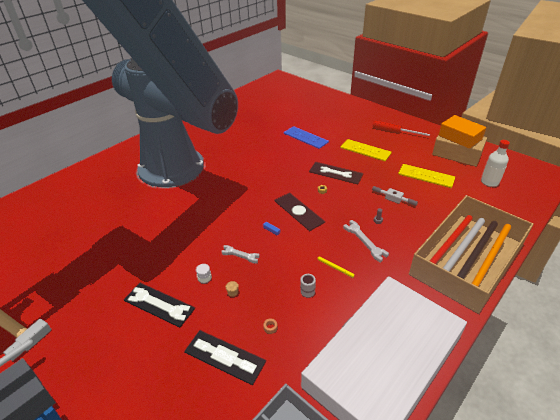

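View pics/wrist0.png

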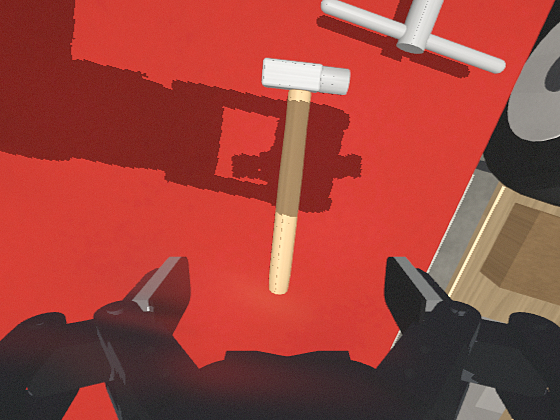

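The top view shows four black tiles: short spanner (191,223), socket disc (262,214), tap (405,158) and long spanner (410,225). The tools are the tap wrench (189,157), long spanner (256,147), socket (329,147) and short spanner (336,214). The blue and yellow tiles are decoys, and the white cap at (374,217) looks like a distractor. I'll confirm this in one enlarged crop and measure.

```bash
cat > h.py <<'E'
import numpy as np,cv2,pickle
from scipy.spatial.transform import Rotation as Ro
def ray(d,u,v,z):
    p=np.array([(u-d['cx'])/d['fx'],(v-d['cy'])/d['fy'],1.]);R,t=d['R'],d['t']
    c=-R.T@t; w=R.T@p; return c+w*(z-c[2])/w[2]
def proj(d,X):
    c=d['R']@np.array(X)+d['t'];return d['fx']*c[0]/c[2]+d['cx'],d['fy']*c[1]/c[2]+d['cy']
def cloud(d):
    v,u=np.mgrid[:420,:560];z=d['depth'];P=np.stack([(u-d['cx'])/d['fx']*z,(v-d['cy'])/d['fy']*z,z],-1)
    return (P-d['t'])@d['R']
def seg(d,mask,z,amin=20):
    n,l,st,ce=cv2.connectedComponentsWithStats(mask.astype(np.uint8))
    out=[]
    for i in range(1,n):
        if st[i,4]<amin: continue
        v,u=np.nonzero(l==i)
        P=np.array([ray(d,a,b,z)[:2] for a,b in zip(u,v)],np.float32)
        (c,s,a)=cv2.minAreaRect(P);m=P.mean(0);w,V=np.linalg.eigh(np.cov(P.T)+1e-12*np.eye(2));e=V[:,1]
        out.append((tuple(ce[i].round(1)),st[i,4],m.round(4),np.round(c,4),np.round(sorted(s),3),round(float(np.degrees(np.arctan2(e[1],e[0])))%180,1)))
    return out
E
python3 - <<'E'
from h import *
d=pickle.load(open('top0.pkl','rb'));f=d['frame'].astype(int)
c=d['frame'][115:260,110:440,::-1];cv2.imwrite('pics/crop0.png',cv2.resize(c,None,fx=2.4,fy=2.4,interpolation=cv2.INTER_CUBIC))
roi=np.zeros((420,560),bool);roi[115:260,100:440]=1
C=cloud(d)
print('z table',np.median(C[180:190,280:380,2]))
nr=roi&((f[...,0]-f[...,1])<60)&~((f[...,1]-f[...,2])>60)&~((f[...,2]-f[...,0])>40)
for o in seg(d,nr,0.006,30):print('all',*o)
wh=roi&(f.min(-1)>200)
for o in seg(d,wh,0.006,15):print('white',*o)
for n,(u,v) in dict(tap=(189,157),ls=(256,147),so=(329,147),ss=(336,214),cap=(374,217),ring=(369,149),t=(191,240)).items():
    print(n,C[v-4:v+5,u-4:u+5,2].max().round(4),np.median(C[v-4:v+5,u-4:u+5,2]).round(4),f[v,u])
E
```

```text
z table -0.0002998724783511523
all (np.float64(254.9), np.float64(147.0)) 352 [0.6561 0.125 ] [0.6564 0.1246] [0.036 0.153] 160.5
all (np.float64(404.1), np.float64(157.9)) 890 [ 0.6238 -0.3313] [ 0.6242 -0.3311] [0.054 0.158] 15.7
all (np.float64(189.0), np.float64(157.1)) 280 [0.6236 0.3248] [0.623  0.3247] [0.031 0.135] 8.6
all (np.float64(328.2), np.float64(148.5)) 140 [ 0.6523 -0.0987] [ 0.6522 -0.0983] [0.037 0.041] 152.5
all (np.float64(226.0), np.float64(151.6)) 51 [0.6411 0.213 ] [0.6407 0.2137] [0.022 0.024] 33.1
all (np.float64(262.0), np.float64(213.7)) 959 [0.4513 0.1027] [0.4519 0.1027] [0.054 0.158] 168.6
all (np.float64(366.5), np.float64(190.8)) 75 [ 0.5214 -0.213 ] [ 0.5221 -0.2131] [0.027 0.028] 136.5
all (np.float64(190.7), np.float64(223.5)) 990 [0.4214 0.315 ] [0.422 0.315] [0.055 0.159] 17.1
all (np.float64(336.2), np.float64(214.8)) 195 [ 0.4481 -0.1198] [ 0.4479 -0.1199] [0.026 0.098] 19.1
all (np.float64(410.5), np.float64(225.0)) 944 [ 0.4178 -0.343 ] [ 0.4183 -0.3429] [0.054 0.158] 14.9
all (np.float64(372.9), np.float64(217.5)) 125 [ 0.4399 -0.2301] [ 0.4
[... 154 characters left out ...]
(410.6), np.float64(224.6)) 343 [ 0.4188 -0.3434] [ 0.4191 -0.3431] [0.036 0.15 ] 16.5
white (np.float64(190.4), np.float64(223.4)) 184 [0.4217 0.3159] [0.422  0.3161] [0.025 0.099] 19.0
white (np.float64(261.8), np.float64(213.4)) 117 [0.452  0.1036] [0.4517 0.1044] [0.033 0.033] 32.7
white (np.float64(374.0), np.float64(216.9)) 74 [ 0.4417 -0.2336] [ 0.443  -0.2336] [0.024 0.027] 33.8
white (np.float64(339.4), np.float64(222.1)) 23 [ 0.4259 -0.1291] [ 0.4258 -0.1273] [0.014 0.028] 26.9
tap 0.0307 0.021 [43 40 41]
ls 0.015 0.0054 [199 202 198]
so 0.0497 0.0432 [53 54 52]
ss 0.0149 0.0033 [201 203 198]
cap 0.044 0.0352 [229 223 221]
ring 0.0199 0.0108 [180  37  25]
t 0.0109 0.0056 [53 54 54]
```

View pics/crop0.png

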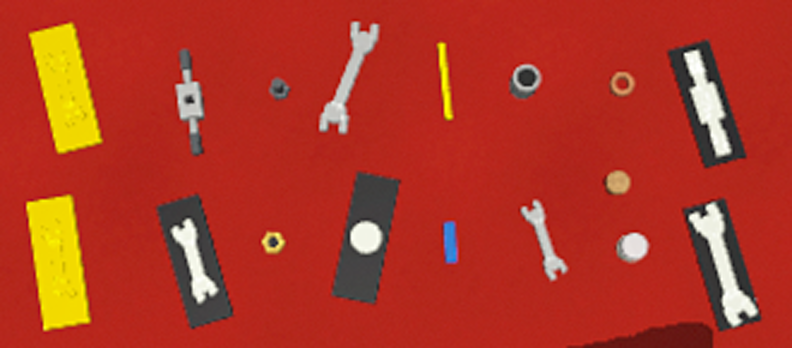

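Confirmed. The socket is the tall one with the dark mouth at (328,147). The white cap (374,217) is solid and only about 35 mm high, so it isn't the socket. The measured sizes match the spec. First I hover over the short spanner.

```bash
cat > go.py <<'E'
import sys
from h import *
from station import manip
def go(*goals):
    s=manip.sense();R=Ro.from_quat(s['tool_rot']).as_matrix();p=np.array(s['tcp_pos'])
    yaw=np.degrees(np.arctan2(R[1,0],R[0,0]));q1=None
    print('t',round(s['t'],2),'tcp',p.round(4),'yaw',yaw.round(1),'gap',round(s['finger_gap'],3),'F',np.round(s['force'],1),'tilt',np.degrees(np.arccos(-R[2,2])).round(2))
    for x,y,z,A in goals:
        d=(R.T@(np.array([x,y,z])-p))*100
        q1=np.degrees(np.arctan2(y,x)); base=A
        opts=[A+k*180 for k in(-2,-1,0,1,2) if abs(q1+90-(A+k*180))<155]
        tn=min([yaw-o for o in opts],key=abs)
        print('goal',(x,y,z,A),'->',d.round(1),'turn',round(tn,1),'all',np.round([yaw-o for o in opts],1),'rows',max(np.linalg.norm(d)/5,abs(tn)/8.59).round(1))
if __name__=='__main__': go(*[tuple(map(float,a.split(','))) for a in sys.argv[1:]])
E
cat > look.py <<'E'
import sys
from h import *
from station import manip
n,out=sys.argv[1:3];d=manip.snapshot(n);pickle.dump(d,open(out+'.pkl','wb'));cv2.imwrite(f'pics/{out}.png',d['frame'][:,:,::-1])
E
python3 go.py .448,-.12,.16,19
```

```text
t 0.15 tcp [ 0.1881 -0.5954  0.2305] yaw 17.5 gap 0.997 F [-0.1  0.3 -1.2] tilt 0.1
goal (0.448, -0.12, 0.16, 19.0) -> [ 39.1 -37.5   7.1] turn -1.5 all [  -1.5 -181.5] rows 10.9
```

Call:
{"method": "drive_tool", "body": {"deltas": [39.1,-37.5,7,-1.5,39.1,-37.5,7,-1.5,39.1,-37.5,7,-1.5,39.1,-37.5,7,-1.5,39.1,-37.5,7,-1.5,39.1,-37.5,7,-1.5,39.1,-37.5,7,-1.5,39.1,-37.5,7,-1.5,39.1,-37.5,7,-1.5,39.1,-37.5,7,-1.5,39.1,-37.5,7,-1.5,39.1,-37.5,7,-1.5], "hand": 5}}

```text
t: 1.35
tcp_pos: [0.4489, -0.1149, 0.1606]
tool_rot: [0.986, 0.169, -0.0, -0.002]
force: [-1.3, -0.5, -0.1]
finger_gap: 0.588
```

```bash
python3 go.py .448,-.12,.16,19 ; python3 look.py wrist w1; python3 look.py top top1
python3 - <<'E'
from h import *
for n in('w1','top1'):
    d=pickle.load(open(n+'.pkl','rb'));f=d['frame'].astype(int)
    nr=((f[...,0]-f[...,1])<60)&(f[...,0]>110)
    for o in seg(d,nr,0.01,100):print(n,*o)
E
```

```text
t 1.35 tcp [ 0.4489 -0.1149  0.1606] yaw 19.5 gap 0.588 F [-1.3 -0.5 -0.1] tilt 0.23
goal (0.448, -0.12, 0.16, 19.0) -> [-0.3  0.4  0.1] turn 0.5 all [   0.5 -179.5] rows 0.1
w1 (np.float64(483.8), np.float64(17.0)) 286 [ 0.6378 -0.2137] [ 0.6379 -0.2153] [0.012 0.027] 56.0
w1 (np.float64(508.1), np.float64(6.6)) 136 [ 0.6508 -0.2283] [ 0.6506 -0.2287] [0.009 0.013] 21.2
w1 (np.float64(55.6), np.float64(107.0)) 1673 [0.4531 0.1005] [0.4529 0.1004] [0.038 0.038] 82.3
w1 (np.float64(293.8), np.float64(191.3)) 1796 [ 0.4512 -0.1188] [ 0.4491 -0.1193] [0.026 0.1  ] 19.3
w1 (np.float64(420.5), np.float64(156.2)) 1026 [ 0.52   -0.2144] [ 0.5192 -0.2142] [0.03  0.034] 92.5
w1 (np.float64(21.7), np.float64(174.6)) 481 [0.3835 0.1203] [0.3825 0.1149] [0.013 0.052] 69.2
w1 (np.float64(499.4), np.float64(261.7)) 2267 [ 0.4523 -0.3317] [ 0.4443 -0.338 ] [0.039 0.103] 17.2
w1 (np.float64(399.5), np.float64(245.4)) 1474 [ 0.4357 -0.2327] [ 0.4353 -0.2326] [0.034 0.051] 62.5
w1 (np.float64(211.3), np.float64(269.3)) 569 [ 0.3504 -0.0685] [ 0.3505 -0.0676] [0.017 0.056] 175.8
w1 (np.float64(362.4), 
[... 1586 characters left out ...]
.float64(276.4), np.float64(244.6)) 1055 [0.3587 0.06  ] [0.3585 0.0623] [0.052 0.207] 61.7
top1 (np.float64(4.0), np.float64(303.9)) 328 [0.1885 0.8447] [0.1869 0.8447] [0.01  0.294] 0.1
top1 (np.float64(500.1), np.float64(299.0)) 996 [ 0.1994 -0.5987] [ 0.1854 -0.6174] [0.089 0.265] 9.8
top1 (np.float64(357.1), np.float64(289.3)) 1258 [ 0.2277 -0.1765] [ 0.2239 -0.1836] [0.04  0.302] 61.3
top1 (np.float64(310.9), np.float64(343.0)) 294 [ 0.0751 -0.0393] [ 0.0756 -0.0422] [0.033 0.139] 62.3
top1 (np.float64(8.2), np.float64(387.6)) 1032 [-0.0436  0.8158] [-0.044   0.8137] [0.05  0.171] 1.2
top1 (np.float64(264.3), np.float64(377.5)) 315 [-0.0201  0.0947] [-0.0182  0.0997] [0.023 0.122] 61.9
```

View pics/w1.png

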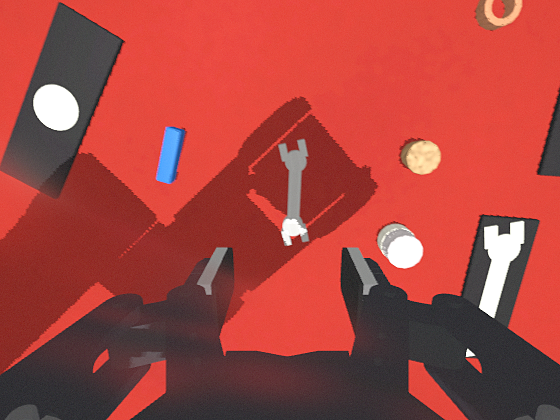

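The wrist and top cameras agree on the short spanner: (0.449, -0.119), 19.3°. Next I descend and grip it.

```bash
python3 go.py .449,-.1195,.004,19.3
```

```text
t 1.45 tcp [ 0.4483 -0.1189  0.1611] yaw 19.2 gap 0.585 F [-1.1 -1.1  0.3] tilt 0.1
goal (0.449, -0.1195, 0.004, 19.3) -> [ 0.1  0.1 15.7] turn -0.1 all [-1.000e-01 -1.801e+02] rows 3.1
```

Call:
{"method": "drive_tool", "body": {"deltas": [0.1,0.1,5,0,0.1,0.1,9,0,0.1,0.1,12,0,0.1,0.1,14,0,0.1,0.1,15,0,0.1,0.1,15.5,0,0.1,0.1,15.7,0,0.1,0.1,15.7,0]}}

```text
t: 2.25
tcp_pos: [0.4498, -0.1199, 0.0047]
tool_rot: [0.986, 0.167, 0.0, -0.0]
force: [-0.5, 0.1, -0.2]
finger_gap: 0.588
```

Call:
{"method": "drive_tool", "body": {"deltas": [0,0,0,0,0,0,0,0,0,0,0,0,0,0,0,0,0,0,0,0,0,0,0,0], "hand": 0, "squeeze": 50}}

```text
t: 2.85
tcp_pos: [0.4502, -0.12, 0.0055]
tool_rot: [0.986, 0.167, 0.001, 0.0]
force: [0.8, 0.3, 4.3]
finger_gap: 0.103
```

Call:
{"method": "drive_tool", "body": {"deltas": [0,0,-2,0,0,0,-5,0,0,0,-9,0,0,0,-11,0,0,0,-11,0,0,0,-11,0]}}

```text
t: 3.45
tcp_pos: [0.4499, -0.1199, 0.1157]
tool_rot: [0.986, 0.167, 0.001, 0.0]
force: [0.7, -0.0, -0.4]
finger_gap: 0.099
```

```bash
python3 go.py .422,.3155,.12,19.2;python3 look.py wrist w2
```

```text
t 3.45 tcp [ 0.4499 -0.1199  0.1157] yaw 19.2 gap 0.099 F [ 0.7 -0.  -0.4] tilt 0.14
goal (0.422, 0.3155, 0.12, 19.2) -> [ 11.7 -42.   -0.4] turn -0.0 all [  -0. -180.] rows 8.7
```

View pics/w2.png

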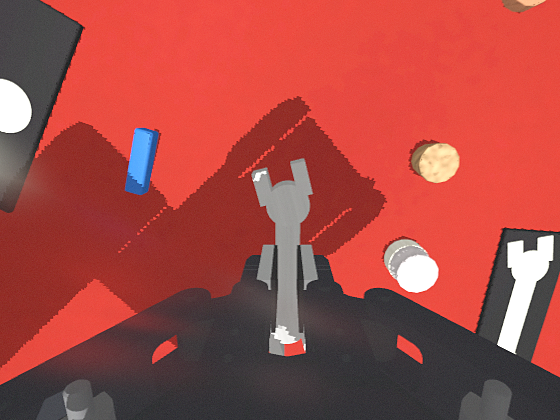

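The short spanner is held square. I carry it to its tile.

Call:
{"method": "drive_tool", "body": {"deltas": [11.7,-42,-0.4,0,11.7,-42,-0.4,0,11.7,-42,-0.4,0,11.7,-42,-0.4,0,11.7,-42,-0.4,0,11.7,-42,-0.4,0,11.7,-42,-0.4,0,11.7,-42,-0.4,0,11.7,-42,-0.4,0,11.7,-42,-0.4,0,11.7,-42,-0.4,0,11.7,-42,-0.4,0]}}

```text
t: 4.7
tcp_pos: [0.4209, 0.3142, 0.1181]
tool_rot: [0.986, 0.166, -0.001, 0.0]
force: [-0.6, -0.2, -1.0]
finger_gap: 0.101
```

```bash
python3 go.py .422,.3155,.0115,19.2;python3 look.py wrist w3
```

```text
t 4.7 tcp [0.4209 0.3142 0.1181] yaw 19.2 gap 0.101 F [-0.6 -0.2 -1. ] tilt 0.15
goal (0.422, 0.3155, 0.0115, 19.2) -> [ 0.2 -0.1 10.7] turn -0.0 all [  -0. -180.] rows 2.1
```

View pics/w3.png

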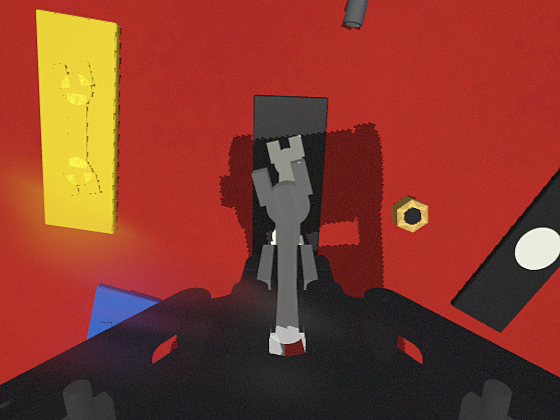

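Call:
{"method": "drive_tool", "body": {"deltas": [0.2,-0.1,4,0,0.2,-0.1,7,0,0.2,-0.1,9,0,0.2,-0.1,10,0,0.2,-0.1,10.4,0,0.2,-0.1,10.6,0,0.2,-0.1,10.7,0,0.2,-0.1,10.7,0]}}

```text
t: 5.55
tcp_pos: [0.4233, 0.3157, 0.0122]
tool_rot: [0.986, 0.166, -0.0, -0.0]
force: [0.3, -0.1, -0.7]
finger_gap: 0.101
```

Call:
{"method": "drive_tool", "body": {"deltas": [0,0,0,0,0,0,0,0,0,0,0,0,0,0,0,0], "hand": 4}}

```text
t: 5.95
tcp_pos: [0.4233, 0.3158, 0.0124]
tool_rot: [0.986, 0.166, 0.0, -0.0]
force: [0.1, 0.3, 0.3]
finger_gap: 0.474
```

Call:
{"method": "drive_tool", "body": {"deltas": [0,0,-2,0,0,0,-5,0,0,0,-10,0,0,0,-13,0,0,0,-13,0,0,0,-13,0]}}

```text
t: 6.55
tcp_pos: [0.4233, 0.3158, 0.143]
tool_rot: [0.986, 0.166, 0.001, -0.0]
force: [-0.2, -0.5, -0.8]
finger_gap: 0.467
```

```bash
python3 go.py .6235,.3249,.16,8.4;python3 look.py wrist w4
```

```text
t 6.55 tcp [0.4233 0.3158 0.143 ] yaw 19.1 gap 0.467 F [-0.2 -0.5 -0.8] tilt 0.1
goal (0.6235, 0.3249, 0.16, 8.4) -> [19.2  5.7 -1.7] turn 10.7 all [  10.7 -169.3] rows 4.0
```

View pics/w4.png

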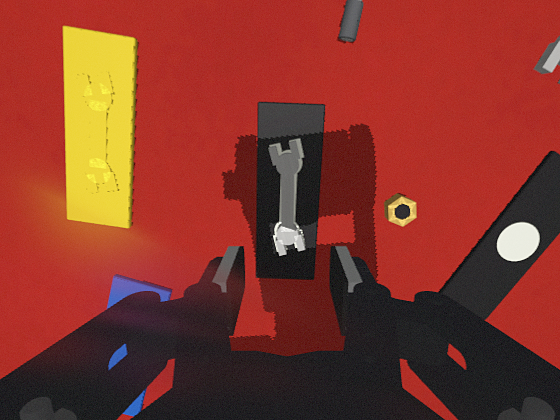

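The short spanner covers its outline. Next is the tap wrench.

Call:
{"method": "drive_tool", "body": {"deltas": [19.2,5.7,-1.7,10.7,19.2,5.7,-1.7,10.7,19.2,5.7,-1.7,10.7,19.2,5.7,-1.7,10.7,19.2,5.7,-1.7,10.7,19.2,5.7,-1.7,10.7,19.2,5.7,-1.7,10.7], "hand": 6}}

```text
t: 7.3
tcp_pos: [0.62, 0.324, 0.1562]
tool_rot: [0.997, 0.073, -0.003, 0.001]
force: [0.1, -0.5, 0.9]
finger_gap: 0.706
```

```bash
python3 look.py wrist w5;python3 go.py .6235,.3249,.006,8.4
python3 - <<'E'
from h import *
d=pickle.load(open('w5.pkl','rb'));f=d['frame'].astype(int)
nr=((f[...,0]-f[...,1])<60);nr[245:]=0
for z in(.011,.022):
  for o in seg(d,nr,z,400):print(*o)
E
```

```text
t 7.35 tcp [0.62   0.3242 0.1569] yaw 8.4 gap 0.701 F [-0.3  1.1  0.9] tilt 0.34
goal (0.6235, 0.3249, 0.006, 8.4) -> [ 0.4 -0.  15.1] turn 0.0 all [   0. -180.] rows 3.0
(np.float64(522.7), np.float64(5.8)) 1044 [0.7955 0.1651] [0.7973 0.1775] [0.012 0.087] 94.0
(np.float64(111.5), np.float64(131.4)) 12191 [0.6495 0.482 ] [0.6439 0.4803] [0.057 0.156] 15.1
(np.float64(510.2), np.float64(178.1)) 4189 [0.6614 0.13  ] [0.657  0.1306] [0.04  0.145] 161.5
(np.float64(288.0), np.float64(180.5)) 2812 [0.6305 0.3259] [0.6303 0.3258] [0.029 0.12 ] 8.4
(np.float64(413.7), np.float64(189.4)) 772 [0.64   0.2124] [0.6384 0.2121] [0.024 0.037] 67.6
(np.float64(522.7), np.float64(5.8)) 1044 [0.7914 0.1716] [0.7931 0.1835] [0.012 0.084] 94.0
(np.float64(111.5), np.float64(131.4)) 12191 [0.651  0.4764] [0.6456 0.4748] [0.055 0.15 ] 15.1
(np.float64(510.2), np.float64(178.1)) 4189 [0.6624 0.1379] [0.6582 0.1385] [0.039 0.139] 161.5
(np.float64(288.0), np.float64(180.5)) 2812 [0.6327 0.3263] [0.6325 0.3262] [0.028 0.115] 8.4
(np.float64(413.7), np.float64(189.4)) 772 [0.6418 0.2171] [0.6403 0.2168] [0.023 0.035] 67.6
```

View pics/w5.png

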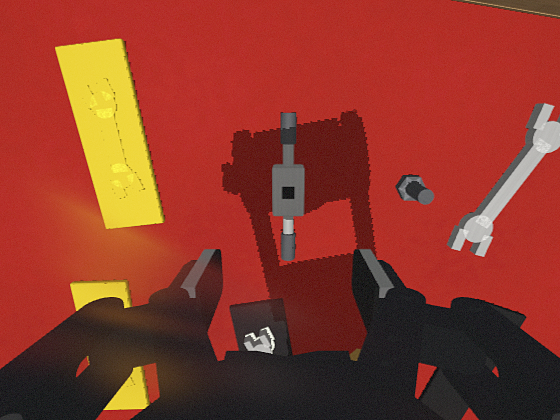

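Run:
```python
from h import *
d=pickle.load(open('w5.pkl','rb'))
print(ray(d,288,193,.022), (ray(d,288.5,112,.011)+ray(d,288.5,261,.011))/2,np.linalg.norm(ray(d,288.5,112,.011)-ray(d,288.5,261,.011)))
d=pickle.load(open('top1.pkl','rb'));print(ray(d,189,157,.014))
```

```text
[0.62253784 0.32472577 0.022     ] [0.62166403 0.32408297 0.011     ] 0.1376203490298219
[0.62192645 0.32328699 0.014     ]
```

The dark square at pixel (288,193), the grip ends and the top view all agree: (0.622, 0.324).

Call:
{"method": "drive_tool", "body": {"deltas": [0.2,0,5,0,0.2,0,9,0,0.2,0,12,0,0.2,0,14,0,0.2,0,14.7,0,0.2,0,15,0,0.2,0,15.1,0,0.2,0,15.1,0]}}

```text
t: 8.15
tcp_pos: [0.6219, 0.3247, 0.0074]
tool_rot: [0.997, 0.074, -0.002, 0.0]
force: [0.3, -0.3, -0.0]
finger_gap: 0.702
```

Call:
{"method": "drive_tool", "body": {"deltas": [0,0,0,0,0,0,0,0,0,0,0,0,0,0,0,0,0,0,0,0,0,0,0,0], "hand": 0, "squeeze": 60}}

```text
t: 8.75
tcp_pos: [0.6229, 0.325, 0.0089]
tool_rot: [0.997, 0.074, -0.001, 0.0]
force: [-1.0, -0.9, 5.4]
finger_gap: 0.309
```

Call:
{"method": "drive_tool", "body": {"deltas": [0,0,-2,0,0,0,-5,0,0,0,-9,0,0,0,-13,0,0,0,-13,0,0,0,-13,0]}}

```text
t: 9.35
tcp_pos: [0.6233, 0.3251, 0.14]
tool_rot: [0.997, 0.074, 0.0, -0.0]
force: [-0.1, 0.3, -1.9]
finger_gap: 0.313
```

```bash
python3 look.py wrist w6;python3 go.py .6255,-.3315,.135,15.7
```

```text
t 9.4 tcp [0.6221 0.3247 0.1382] yaw 8.5 gap 0.31 F [ 0.5 -0.2 -2.6] tilt 0.17
goal (0.6255, -0.3315, 0.135, 15.7) -> [-9.3 65.   0.4] turn -7.2 all [  -7.2 -187.2] rows 13.1
```

View pics/w6.png

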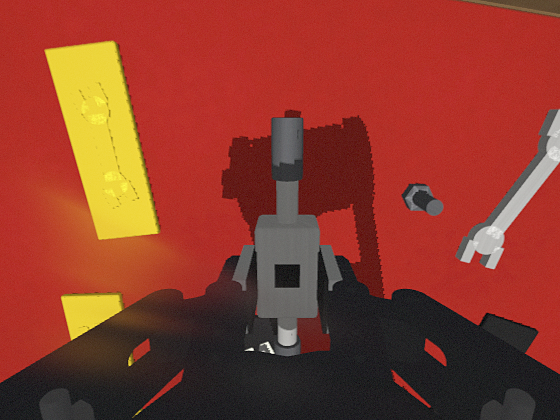

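The tap wrench is gripped by its block. I carry it over to its tile.

Call:
{"method": "drive_tool", "body": {"deltas": [-9.3,65,0.4,-7.2,-9.3,65,0.4,-7.2,-9.3,65,0.4,-7.2,-9.3,65,0.4,-7.2,-9.3,65,0.4,-7.2,-9.3,65,0.4,-7.2,-9.3,65,0.4,-7.2,-9.3,65,0.4,-7.2,-9.3,65,0.4,-7.2,-9.3,65,0.4,-7.2,-9.3,65,0.4,-7.2,-9.3,65,0.4,-7.2]}}

```text
t: 10.6
tcp_pos: [0.6236, -0.2761, 0.1321]
tool_rot: [0.991, 0.136, -0.004, -0.002]
force: [0.8, 1.3, -1.3]
finger_gap: 0.308
```

```bash
python3 go.py .6255,-.3315,.10,15.7
```

```text
t 10.6 tcp [ 0.6236 -0.2761  0.1321] yaw 15.6 gap 0.308 F [ 0.8  1.3 -1.3] tilt 0.45
goal (0.6255, -0.3315, 0.1, 15.7) -> [-1.3  5.4  3.2] turn -0.1 all [-1.000e-01 -1.801e+02] rows 1.3
```

Call:
{"method": "drive_tool", "body": {"deltas": [-1.3,5.4,3.2,0,-1.3,5.4,3.2,0,-1.3,5.4,3.2,0,-1.3,5.4,3.2,0]}}

```text
t: 11.0
tcp_pos: [0.6243, -0.3296, 0.098]
tool_rot: [0.991, 0.136, -0.005, -0.004]
force: [-1.3, -0.3, -1.3]
finger_gap: 0.305
```

```bash
python3 look.py wrist w7;python3 go.py .6255,-.3315,.0155,15.7
```

```text
t 11.05 tcp [ 0.625  -0.3292  0.0991] yaw 15.7 gap 0.307 F [ 0.6 -0.3 -1.8] tilt 0.6
goal (0.6255, -0.3315, 0.0155, 15.7) -> [0.  0.3 8.4] turn 0.0 all [   0. -180.] rows 1.7
```

View pics/w7.png

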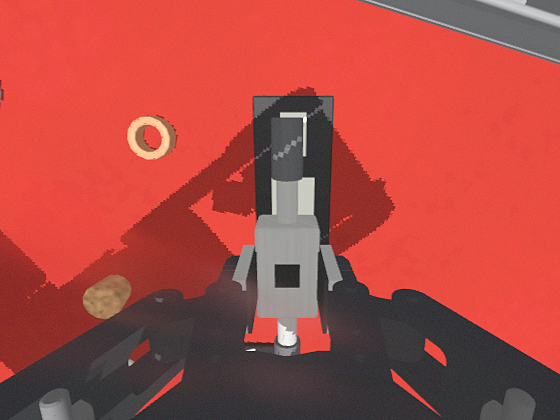

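Call:
{"method": "drive_tool", "body": {"deltas": [0,0.2,3,0,0,0.3,5.5,0,0,0.3,7,0,0,0.3,7.8,0,0,0.3,8.2,0,0,0.3,8.4,0,0,0.3,8.4,0,0,0.3,8.4,0]}}

```text
t: 11.85
tcp_pos: [0.6257, -0.3321, 0.0162]
tool_rot: [0.991, 0.137, -0.004, -0.002]
force: [0.5, 0.2, -0.9]
finger_gap: 0.314
```

Call:
{"method": "drive_tool", "body": {"deltas": [0,0,0,0,0,0,0,0,0,0,0,0,0,0,0,0], "hand": 5}}

```text
t: 12.25
tcp_pos: [0.6258, -0.3323, 0.0165]
tool_rot: [0.991, 0.137, -0.003, -0.002]
force: [0.3, 0.2, -0.3]
finger_gap: 0.582
```

Call:
{"method": "drive_tool", "body": {"deltas": [0,0,-2,0,0,0,-5,0,0,0,-9,0,0,0,-14,0,0,0,-14,0,0,0,-14,0]}}

```text
t: 12.85
tcp_pos: [0.6277, -0.3333, 0.1588]
tool_rot: [0.991, 0.137, -0.002, -0.001]
force: [-0.4, -0.4, -0.6]
finger_gap: 0.582
```

```bash
python3 look.py wrist w8;python3 go.py .652,-.0985,.18,0 .652,-.0985,.18,15
python3 - <<'E'
from h import *
d=pickle.load(open('top1.pkl','rb'));print(ray(d,329,146.8,.044))
E
```

```text
t 12.9 tcp [ 0.6265 -0.3325  0.1566] yaw 15.7 gap 0.587 F [ 0.2  0.3 -0.8] tilt 0.48
goal (0.652, -0.0985, 0.18, 0.0) -> [  8.8 -21.8  -2.3] turn 15.7 all [  15.7 -164.3] rows 4.7
goal (0.652, -0.0985, 0.18, 15.0) -> [  8.8 -21.8  -2.3] turn 0.7 all [   0.7 -179.3] rows 4.7
[ 0.64715653 -0.09615135  0.044     ]
```

View pics/w8.png

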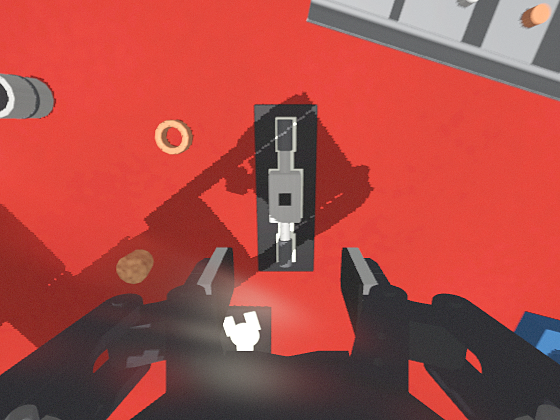

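The tap wrench sits on its outline. Next is the socket. The mouth seen from the top gives about (0.647, -0.096) at z = 44 mm.

Call:
{"method": "drive_tool", "body": {"deltas": [8.5,-22,-2.3,0,8.5,-22,-2.3,0,8.5,-22,-2.3,0,8.5,-22,-2.3,0,8.5,-22,-2.3,0,8.5,-22,-2.3,0,8.5,-22,-2.3,0], "hand": 7}}

```text
t: 13.6
tcp_pos: [0.648, -0.0966, 0.1784]
tool_rot: [0.99, 0.138, -0.005, -0.003]
force: [1.2, -0.7, -0.4]
finger_gap: 0.818
```

```bash
python3 look.py wrist w9;python3 go.py .648,-.097,.02,15
python3 - <<'E'
from h import *
d=pickle.load(open('w9.pkl','rb'));f=d['frame'].astype(int)
C=cloud(d);m=(C[...,2]>.036)&(C[...,2]<.052)&((f[...,0]-f[...,1])<60)&(d['depth']>0)
m[240:]=0
for o in seg(d,m,.044,100):print(*o)
E
```

```text
t 13.65 tcp [ 0.6481 -0.0979  0.1786] yaw 15.7 gap 0.818 F [-0.1  1.  -1.2] tilt 0.64
goal (0.648, -0.097, 0.02, 15.0) -> [ 0.2  0.  15.9] turn 0.7 all [   0.7 -179.3] rows 3.2
(np.float64(383.9), np.float64(50.2)) 2120 [ 0.7796 -0.1363] [ 0.7781 -0.1426] [0.01  0.277] 90.1
(np.float64(288.3), np.float64(194.3)) 1129 [ 0.6488 -0.0952] [ 0.6488 -0.0953] [0.032 0.034] 28.1
```

View pics/w9.png

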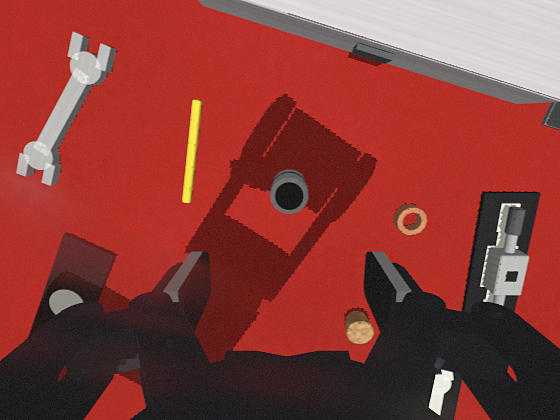

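The socket is at (0.6485, -0.0955). The image shows its mouth at (288,194). I descend and grip it.

Call:
{"method": "drive_tool", "body": {"deltas": [0.2,-0.1,5,0,0.2,-0.1,9,0,0.2,-0.1,12,0,0.2,-0.1,14,0,0.2,-0.1,15.5,0,0.2,-0.1,16.3,0,0.2,-0.1,16.7,0,0.2,-0.1,16.7,0]}}

```text
t: 14.45
tcp_pos: [0.6483, -0.0964, 0.0117]
tool_rot: [0.991, 0.137, -0.005, -0.002]
force: [0.1, 0.1, 1.0]
finger_gap: 0.82
```

Call:
{"method": "drive_tool", "body": {"deltas": [0,0,0,0,0,0,0,0,0,0,0,0,0,0,0,0,0,0,0,0,0,0,0,0], "hand": 0, "squeeze": 60}}

```text
t: 15.05
tcp_pos: [0.6493, -0.0967, 0.0131]
tool_rot: [0.991, 0.137, -0.004, -0.002]
force: [0.3, -0.6, 6.6]
finger_gap: 0.38
```

Call:
{"method": "drive_tool", "body": {"deltas": [0,0,-2,0,0,0,-5,0,0,0,-9,0,0,0,-13,0,0,0,-13,0,0,0,-13,0]}}

```text
t: 15.65
tcp_pos: [0.6503, -0.0968, 0.1437]
tool_rot: [0.991, 0.137, -0.003, -0.002]
force: [-0.5, 0.4, -1.6]
finger_gap: 0.378
```

```bash
python3 look.py wrist w10;python3 go.py .452,.102,.135,15 .452,.102,.135,5
```

```text
t 15.7 tcp [ 0.6492 -0.0965  0.1421] yaw 15.7 gap 0.383 F [-0.7 -0.4 -1. ] tilt 0.6
goal (0.452, 0.102, 0.135, 15.0) -> [-13.6 -24.4   1. ] turn 0.7 all [   0.7 -179.3] rows 5.6
goal (0.452, 0.102, 0.135, 5.0) -> [-13.6 -24.4   1. ] turn 10.7 all [  10.7 -169.3] rows 5.6
```

View pics/w10.png

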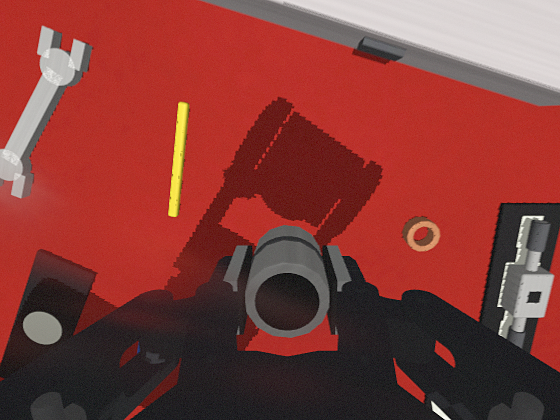

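The socket is held upright. I carry it to the disc tile.

Call:
{"method": "drive_tool", "body": {"deltas": [-13.6,-24.4,1,0,-13.6,-24.4,1,0,-13.6,-24.4,1,0,-13.6,-24.4,1,0,-13.6,-24.4,1,0,-13.6,-24.4,1,0,-13.6,-24.4,1,0,-13.6,-24.4,1,0,-13.6,-24.4,1,0]}}

```text
t: 16.6
tcp_pos: [0.453, 0.101, 0.1341]
tool_rot: [0.991, 0.136, -0.005, -0.002]
force: [-0.2, 0.1, -1.1]
finger_gap: 0.381
```

```bash
python3 go.py .452,.102,.0195,15.7
```

```text
t 16.6 tcp [0.453  0.101  0.1341] yaw 15.7 gap 0.381 F [-0.2  0.1 -1.1] tilt 0.59
goal (0.452, 0.102, 0.0195, 15.7) -> [ 0.  -0.1 11.5] turn -0.0 all [  -0. -180.] rows 2.3
```

Call:
{"method": "drive_tool", "body": {"deltas": [0,-0.1,4,0,0,-0.1,7,0,0,-0.1,9,0,0,-0.1,10.5,0,0,-0.1,11.1,0,0,-0.1,11.4,0,0,-0.1,11.5,0,0,-0.1,11.5,0]}}

```text
t: 17.4
tcp_pos: [0.4523, 0.1022, 0.0195]
tool_rot: [0.991, 0.136, -0.004, -0.002]
force: [-0.2, 0.1, -2.1]
finger_gap: 0.377
```

Call:
{"method": "drive_tool", "body": {"deltas": [0,0,0,0,0,0,0,0,0,0,0,0,0,0,0,0], "hand": 6}}

```text
t: 17.8
tcp_pos: [0.4525, 0.1022, 0.0198]
tool_rot: [0.991, 0.136, -0.004, -0.002]
force: [-0.0, 0.1, -0.4]
finger_gap: 0.703
```

Call:
{"method": "drive_tool", "body": {"deltas": [0,0,-2,0,0,0,-5,0,0,0,-9,0,0,0,-14,0,0,0,-14,0,0,0,-14,0]}}

```text
t: 18.4
tcp_pos: [0.4542, 0.1019, 0.1611]
tool_rot: [0.991, 0.136, -0.002, -0.002]
force: [-0.9, -0.0, -0.2]
finger_gap: 0.702
```

```bash
python3 look.py wrist w11;python3 go.py .655,.1248,.155,160.5
```

```text
t 18.45 tcp [0.4531 0.1018 0.1598] yaw 15.7 gap 0.702 F [-0.9  0.2 -0.6] tilt 0.48
goal (0.655, 0.1248, 0.155, 160.5) -> [20.1  3.2  0.3] turn 35.2 all [  35.2 -144.8] rows 4.1
```

View pics/w11.png

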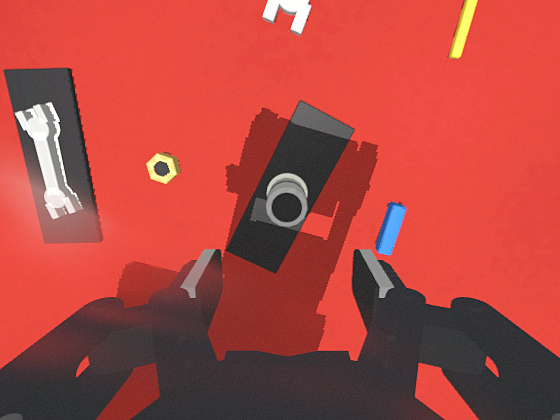

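The socket is standing on its disc. Last is the long spanner.

Call:
{"method": "drive_tool", "body": {"deltas": [20.1,3.2,0.3,35.2,20.1,3.2,0.3,35.2,20.1,3.2,0.3,35.2,20.1,3.2,0.3,35.2,20.1,3.2,0.3,35.2,20.1,3.2,0.3,35.2,20.1,3.2,0.3,35.2,20.1,3.2,0.3,35.2], "hand": 5}}

```text
t: 19.25
tcp_pos: [0.6529, 0.1254, 0.1542]
tool_rot: [0.986, -0.169, -0.006, -0.0]
force: [0.1, -0.3, -1.5]
finger_gap: 0.583
```

```bash
python3 look.py wrist w12;python3 go.py .655,.1248,.004,160.5
python3 - <<'E'
from h import *
d=pickle.load(open('w12.pkl','rb'));f=d['frame'].astype(int)
nr=((f[...,0]-f[...,1])<50)&(f[...,0]>80)
nr[300:]=0
for o in seg(d,nr,.01,300):print(*o)
E
```

```text
t 19.3 tcp [0.6533 0.1254 0.1548] yaw -19.5 gap 0.585 F [ 0.9 -0.2  1. ] tilt 0.62
goal (0.655, 0.1248, 0.004, 160.5) -> [ 0.3 -0.  15.1] turn 0.0 all [   0. -180.] rows 3.0
(np.float64(38.2), np.float64(12.7)) 2305 [0.8528 0.2618] [0.8561 0.2504] [0.024 0.098] 80.4
(np.float64(114.7), np.float64(52.1)) 11190 [0.8078 0.22  ] [0.8107 0.2184] [0.036 0.233] 88.5
(np.float64(417.0), np.float64(142.1)) 1232 [0.6566 0.0058] [0.6544 0.0057] [0.009 0.099] 5.4
(np.float64(286.7), np.float64(179.7)) 3636 [0.6618 0.1238] [0.6574 0.1255] [0.037 0.151] 160.3
(np.float64(362.2), np.float64(269.1)) 578 [0.5563 0.0835] [0.5571 0.0838] [0.017 0.057] 5.1
(np.float64(212.7), np.float64(269.6)) 655 [0.6041 0.2201] [0.6026 0.2184] [0.034 0.048] 133.9
```

View pics/w12.png

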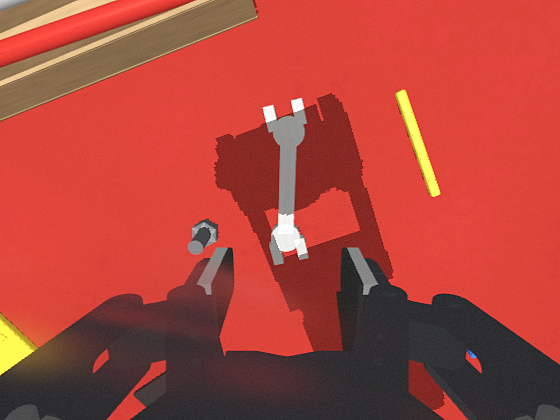

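The long spanner is at (0.656, 0.125), 160.4°. The bolt is about 90 mm away, so there is clearance.

Call:
{"method": "drive_tool", "body": {"deltas": [0.4,-0.1,5,0,0.4,-0.1,9,0,0.4,-0.1,12,0,0.4,-0.1,14,0,0.4,-0.1,14.7,0,0.4,-0.1,15,0,0.4,-0.1,15.1,0,0.4,-0.1,15.1,0]}}

```text
t: 20.1
tcp_pos: [0.6568, 0.1254, 0.0052]
tool_rot: [0.986, -0.169, -0.004, -0.001]
force: [-0.1, -0.2, -0.6]
finger_gap: 0.585
```

Call:
{"method": "drive_tool", "body": {"deltas": [0,0,0,0,0,0,0,0,0,0,0,0,0,0,0,0,0,0,0,0,0,0,0,0], "hand": 0, "squeeze": 60}}

```text
t: 20.7
tcp_pos: [0.6575, 0.1254, 0.0065]
tool_rot: [0.986, -0.169, -0.003, -0.001]
force: [-1.1, -0.1, 6.6]
finger_gap: 0.135
```

Call:
{"method": "drive_tool", "body": {"deltas": [0,0,-2,0,0,0,-5,0,0,0,-9,0,0,0,-13,0,0,0,-13,0,0,0,-13,0]}}

```text
t: 21.3
tcp_pos: [0.6584, 0.125, 0.1373]
tool_rot: [0.986, -0.169, -0.003, -0.001]
force: [0.2, 0.0, -1.5]
finger_gap: 0.129
```

```bash
python3 look.py wrist w13;python3 go.py .418,-.343,.135,16.4
```

```text
t 21.35 tcp [0.6572 0.125  0.1355] yaw -19.5 gap 0.132 F [-0.6  0.1 -3.3] tilt 0.52
goal (0.418, -0.343, 0.135, 16.4) -> [-6.9 52.1  0.1] turn -35.9 all [ -35.9 -215.9] rows 10.5
```

View pics/w13.png

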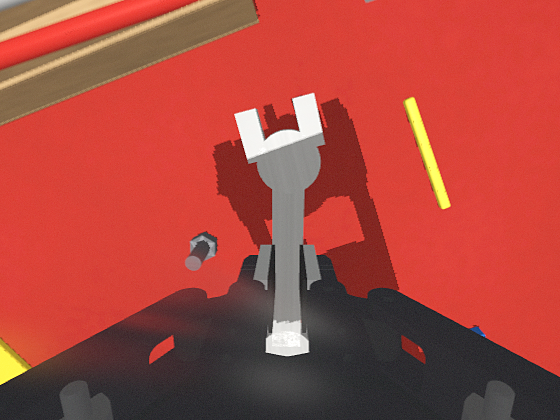

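Call:
{"method": "drive_tool", "body": {"deltas": [-6.9,52.1,0.1,-35.9,-6.9,52.1,0.1,-35.9,-6.9,52.1,0.1,-35.9,-6.9,52.1,0.1,-35.9,-6.9,52.1,0.1,-35.9,-6.9,52.1,0.1,-35.9,-6.9,52.1,0.1,-35.9,-6.9,52.1,0.1,-35.9,-6.9,52.1,0.1,-35.9,-6.9,52.1,0.1,-35.9,-6.9,52.1,0.1,-35.9,-6.9,52.1,0.1,-35.9]}}

```text
t: 22.55
tcp_pos: [0.4159, -0.3467, 0.1332]
tool_rot: [0.99, 0.14, -0.005, -0.003]
force: [-0.2, 0.9, -1.8]
finger_gap: 0.127
```

```bash
python3 look.py wrist w14;python3 go.py .418,-.343,.013,16
```

```text
t 22.6 tcp [ 0.4164 -0.3441  0.1332] yaw 16.2 gap 0.129 F [ 0.2  1.8 -1.5] tilt 0.71
goal (0.418, -0.343, 0.013, 16.0) -> [ 0.3  0.1 12. ] turn 0.2 all [   0.2 -179.8] rows 2.4
```

View pics/w14.png

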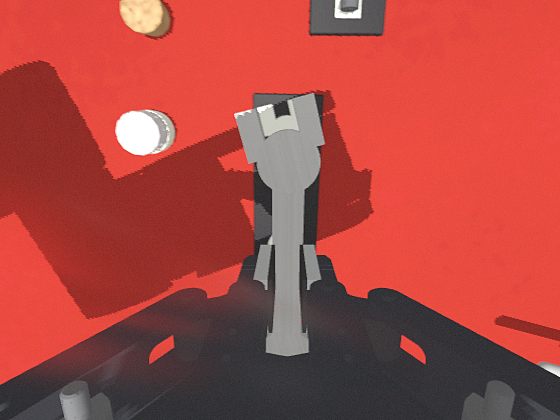

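Call:
{"method": "drive_tool", "body": {"deltas": [0.2,0.1,4,0,0.3,0.1,7.5,0,0.3,0.1,9.5,0,0.3,0.1,11,0,0.3,0.1,11.6,0,0.3,0.1,11.9,0,0.3,0.1,12,0,0.3,0.1,12,0]}}

```text
t: 23.4
tcp_pos: [0.4186, -0.3434, 0.0136]
tool_rot: [0.99, 0.141, -0.005, -0.003]
force: [-0.0, 0.5, -1.5]
finger_gap: 0.132
```

Call:
{"method": "drive_tool", "body": {"deltas": [0,0,0,0,0,0,0,0,0,0,0,0,0,0,0,0], "hand": 4}}

```text
t: 23.8
tcp_pos: [0.4188, -0.3437, 0.014]
tool_rot: [0.99, 0.141, -0.004, -0.003]
force: [-0.0, -0.7, 0.6]
finger_gap: 0.469
```

Call:
{"method": "drive_tool", "body": {"deltas": [0,0,-2,0,0,0,-5,0,0,0,-9,0,0,0,-14,0,0,0,-14,0,0,0,-14,0]}}

```text
t: 24.4
tcp_pos: [0.4206, -0.345, 0.1556]
tool_rot: [0.99, 0.141, -0.004, -0.002]
force: [-0.2, 0.0, 0.0]
finger_gap: 0.471
```

```bash
python3 look.py wrist w15;python3 go.py .3,-.55,.25,17
```

```text
t 24.45 tcp [ 0.4198 -0.3441  0.1541] yaw 16.2 gap 0.469 F [-0.3  0.3 -0.4] tilt 0.62
goal (0.3, -0.55, 0.25, 17.0) -> [-17.3  16.4  -9.6] turn -0.8 all [-0.8] rows 5.1
```

View pics/w15.png

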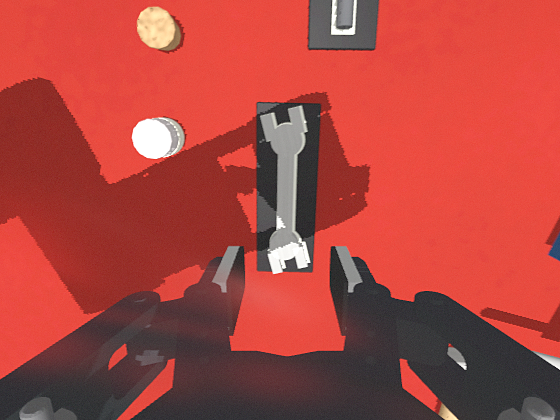

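The long spanner covers its outline. I back the arm off and check everything from the top camera.

Call:
{"method": "drive_tool", "body": {"deltas": [0,0,-9,0,-17,16,-10,0,-17,16,-10,0,-17,16,-10,0,-17,16,-10,0,-17,16,-10,0,-17,16,-10,0,-17,16,-10,0,-17,16,-10,0]}}

```text
t: 25.35
tcp_pos: [0.3021, -0.5436, 0.2522]
tool_rot: [0.99, 0.141, -0.005, -0.006]
force: [1.0, 0.4, -0.1]
finger_gap: 0.466
```

```bash
python3 look.py top topF
python3 - <<'E'
from h import *
d=pickle.load(open('topF.pkl','rb'));a=pickle.load(open('top0.pkl','rb'))
c=np.vstack([d['frame'][115:260,110:440,::-1]]);cv2.imwrite('pics/cropF.png',cv2.resize(c,None,fx=2.4,fy=2.4,interpolation=cv2.INTER_CUBIC))
f=d['frame'].astype(int);roi=np.zeros((420,560),bool);roi[115:260,100:440]=1
nr=roi&((f[...,0]-f[...,1])<60)&~((f[...,1]-f[...,2])>60)&~((f[...,2]-f[...,0])>40)
for o in seg(d,nr,.003,600):print('tile',*o)
C=cloud(d);sat=f.max(-1)-f.min(-1)
m=roi&(f.min(-1)>85)&(sat<40)
for o in seg(d,m,.016,40):print('bright@16mm',*o)
for n,(u,v) in dict(ss=(190,223),so=(261,211),tap=(404,157),ls=(410,225)).items():
    print(n,np.round(np.percentile(C[v-5:v+6,u-5:u+6,2],[10,50,90]),4))
E
```

```text
tile (np.float64(404.1), np.float64(157.9)) 890 [ 0.6245 -0.3322] [ 0.6249 -0.332 ] [0.054 0.158] 15.7
tile (np.float64(262.0), np.float64(213.7)) 959 [0.4517 0.1028] [0.4523 0.1027] [0.054 0.159] 168.6
tile (np.float64(190.7), np.float64(223.5)) 989 [0.4218 0.3155] [0.4223 0.3155] [0.055 0.159] 17.2
tile (np.float64(409.9), np.float64(238.3)) 1831 [ 0.378  -0.3405] [ 0.408  -0.3029] [0.184 0.252] 162.9
bright@16mm (np.float64(404.8), np.float64(157.7)) 369 [ 0.6219 -0.3302] [ 0.6233 -0.3312] [0.039 0.141] 15.4
bright@16mm (np.float64(409.6), np.float64(220.6)) 365 [ 0.43   -0.3377] [ 0.428  -0.3385] [0.041 0.132] 16.5
bright@16mm (np.float64(190.4), np.float64(223.0)) 279 [0.422  0.3143] [0.4212 0.314 ] [0.032 0.104] 19.1
bright@16mm (np.float64(262.2), np.float64(213.8)) 105 [0.4496 0.1021] [0.4505 0.1013] [0.039 0.039] 45.1
bright@16mm (np.float64(372.9), np.float64(217.5)) 111 [ 0.439  -0.2279] [ 0.4389 -0.2282] [0.031 0.037] 118.2
ss [0.0035 0.008  0.0176]
so [0.0065 0.0491 0.0525]
tap [0.0119 0.0256 0.0311]
ls [0.0032 0.0095 0.018 ]
```

View pics/cropF.png

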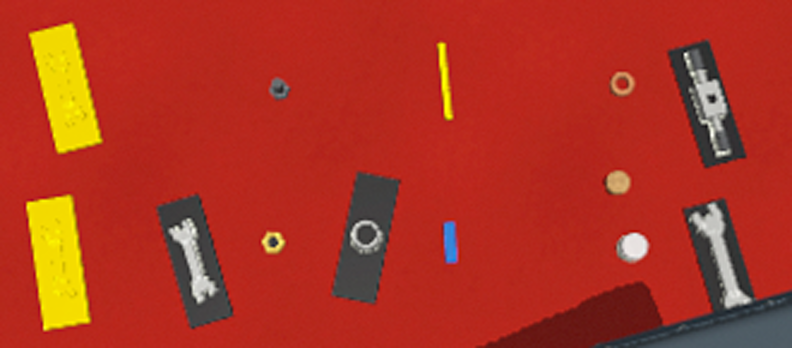

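The long spanner is partly hidden by the arm here, so I check it in wrist frame w15.

Run:
```python
from h import *
d=pickle.load(open('w15.pkl','rb'))
a,b=ray(d,289,103,.006),ray(d,285,271,.006);print('tile',(a+b)/2,np.linalg.norm(a-b))
a,b=ray(d,283,110,.016),ray(d,290,270,.016);print('span',(a+b)/2,np.linalg.norm(a-b),np.degrees(np.arctan2(*(a-b)[1::-1])))
# shank midpoint
print('shank mid px',ray(d,286.5,183,.016))
cv2.imwrite('pics/c15.png',cv2.resize(d['frame'][90:290,210:360,::-1],None,fx=3,fy=3,interpolation=cv2.INTER_CUBIC))
from station import manip
s=manip.sense();print(s['t'],np.abs(s['qd']).max())
```

```text
tile [ 0.41925953 -0.34327736  0.006     ] 0.15785846674616894
span [ 0.41936776 -0.34317109  0.016     ] 0.14594745963608677 18.66128350866382
shank mid px [ 0.43013628 -0.33981858  0.016     ]
25.4 0.010256507844300712
```

View pics/c15.png

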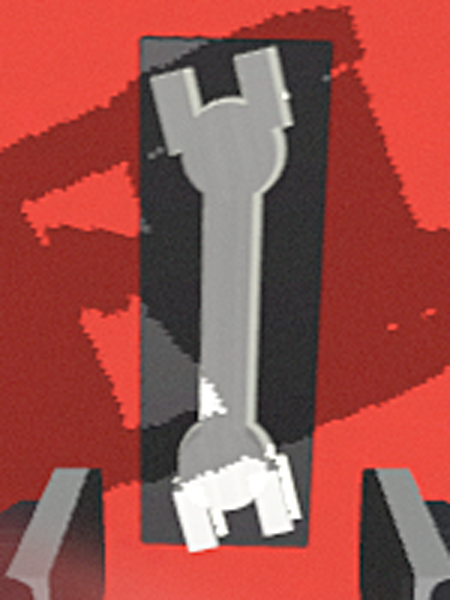

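The long spanner's centre is less than 1 mm from its tile's centre by the end points, and about 2 mm off sideways by eye. The arm is clear of everything, so I hand in.

```bash
python3 -c "
from station import manip
print(manip.sign_off())"
```

```text
the job is handed in; nothing more can be done
None
```

All four tools are back on their black shadow tiles, and I handed the job in at about 25.4 s of the 106 s allowed. The sign-off gave no verdict. The blue and yellow look-alikes and the white cap were not touched.

- **Short spanner, tap wrench and socket:** in the last top view, each centre is within about 3 mm of its tile's centre. The two long tools are within about 2° of their tiles. The socket stands mouth up, with its top at about 50 mm, as it should on a 6 mm tile.
- **Long spanner:** the arm hid one end of it in the last top view, so that view's figure for it (about 1 cm off) isn't reliable. I used the wrist picture taken just after release instead. There its centre is less than 1 mm from the tile's centre by its end points, perhaps 2 mm off sideways, and about 2–3° off in angle.
- **A reading that disagreed:** a rough single-pixel estimate of the long spanner's shank midpoint was about 11 mm off along its length. I set it aside because the pixel I picked was only a guess at the middle.
- **Forces:** wrist force readings after each move stayed under about 7 N, and the gripper was clear of everything at hand-in.

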